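# Feel a bench pin's thickness on the stepped gauge and stock it in the right rack

### The job

Sort the goldsmith's bench pin that lies in line with the stepped steel gauge: slide it flat along the board into the gauge to feel how thick it is. If the first bridge stops it, it is thick; if it passes the first and the second stops it, it is middling; if its end goes on past the front of the second bridge too (a centimetre or two is enough), it is thin. Then take it out and lay it flat, lengthways, in the rack whose near tongue has one notch for thin, two for middling or three for thick, slid home against that rack's backboard, leaving the other two pins and the tools where they are.

Things in the scene. Friction and masses are not known exactly. Their poses are not given: they have to be found in the camera images.
- gauge: fixed wooden board 300 (x) x 280 mm (y), 12 mm thick, with a steel gap gauge on its centre line. Origin: centre of the board's underside; x points away from the robot, the way pins are slid (y = 0 is the line). Two bridges span a passage 56 mm wide (90 mm outside) between cheeks from x = 55 to 121 mm; beyond, the board is open
- step_1 (a point): on the board's surface and the centre line, under the near face of the first bridge (x = 75 mm in the gauge's frame): 12 mm thick in x, gap under it 20 mm, its top 32 mm above the board
- step_2 (a point): the same under the near face of the second bridge (gauge x = 100 mm): 16 mm thick in x, gap 16 mm, its top 28 mm above the board; a 13 mm open window lies between the bridges
- gauge_mouth (a point): on the board's surface and the centre line, at the mouth of the flared lead-in plates (gauge x = 30 mm); the mouth is about 80 mm wide, the plates 16 mm high and narrow to the passage at x = 55 mm
- pin_a: one of three alike beech bench pins, 140 (x) x 50 mm (y), lying flat, 14, 18 or 22 mm thick (one of each, to be felt), 60-110 g. A 10 mm saw slot splits its near 40 mm (-x end) into two 20 mm prongs. Origin: centre of the underside, z up. The one in line with the gauge starts with its far end 35-75 mm short of step_1, within 4 mm and 0.06 rad of the line; the others lie 105 mm left and right
- pin_b: one of three alike beech bench pins, 140 (x) x 50 mm (y), lying flat, 14, 18 or 22 mm thick (one of each, to be felt), 60-110 g. A 10 mm saw slot splits its near 40 mm (-x end) into two 20 mm prongs. Origin: centre of the underside, z up. The one in line with the gauge starts with its far end 35-75 mm short of step_1, within 4 mm and 0.06 rad of the line; the others lie 105 mm left and right
- pin_c: one of three alike beech bench pins, 140 (x) x 50 mm (y), lying flat, 14, 18 or 22 mm thick (one of each, to be felt), 60-110 g. A 10 mm saw slot splits its near 40 mm (-x end) into two 20 mm prongs. Origin: centre of the underside, z up. The one in line with the gauge starts with its far end 35-75 mm short of step_1, within 4 mm and 0.06 rad of the line; the others lie 105 mm left and right
- rack_1: fixed plywood rack for thin (14 mm) pins, one notch 14 mm wide cut in its near edge. Base 88 mm wide (y), 8 mm thick, x = -110 to 94 mm; x to the backboard (face x = 85 mm, top z = 50 mm). Origin: underside, centre line. Cross bearers at x = -45 and 45 mm, 18 mm wide, top z = 20 mm; lugs at their ends to z = 36 mm, 64 mm apart in y. Between the bearers: room for fingers down to the base
- rack_2: fixed plywood rack for middling (18 mm) pins, two notches 14 mm wide cut in its near edge. Base 88 mm wide (y), 8 mm thick, x = -110 to 94 mm; x to the backboard (face x = 85 mm, top z = 50 mm). Origin: underside, centre line. Cross bearers at x = -45 and 45 mm, 18 mm wide, top z = 20 mm; lugs at their ends to z = 36 mm, 64 mm apart in y. Between the bearers: room for fingers down to the base
- rack_3: fixed plywood rack for thick (22 mm) pins, three notches 14 mm wide cut in its near edge. Base 88 mm wide (y), 8 mm thick, x = -110 to 94 mm; x to the backboard (face x = 85 mm, top z = 50 mm). Origin: underside, centre line. Cross bearers at x = -45 and 45 mm, 18 mm wide, top z = 20 mm; lugs at their ends to z = 36 mm, 64 mm apart in y. Between the bearers: room for fingers down to the base
- rack_1_home (a point): where the origin of a pin stands when it lies home in rack_1: on the bearers' tops, far end against the backboard; axes as the rack's
- rack_2_home (a point): where the origin of a pin stands when it lies home in rack_2: on the bearers' tops, far end against the backboard; axes as the rack's
- rack_3_home (a point): where the origin of a pin stands when it lies home in rack_3: on the bearers' tops, far end against the backboard; axes as the rack's
- file: half-round file lying flat, round wooden handle 110 x 26 mm and steel blade 160 x 18 x 6 mm, 305 mm long over all; origin on the underside 150 mm from the handle's end, x towards the blade's tip; a bystander
- doming_block: steel cube of 45 mm with dimples, standing on the far right corner of the gauge board; origin at the centre of its underside; a bystander
- hammer: hammer, 240 mm, wooden shaft, lying behind the racks; x along the shaft; a bystander
- ring_clamp: wooden ring clamp 130 x 29 x 26 mm, left of the gauge board; origin at the centre of its underside; a bystander
- bench_block: square steel bench block 65 mm on a black rubber pad 75 mm, 30 mm high, left of the gauge board; origin at the centre of its underside; a bystander
- dish: white bowl, 90 mm across, 28 mm high, on the left near the robot; origin at the centre of its underside; a bystander
- brush: bench brush, 190 mm, near the robot on the left; x along the handle; a bystander
Mind the look-alikes: they are no part of the job. What is shaped like the pin_c but black is not meant.

How it is judged:
On the way, in this order (a step that is already met when the one before it is completed fails the run):
1. the pin is slid flat into the gauge: thick, to within 3 mm of the first bridge; middling, within 3 mm of the second; thin, 10 mm or more past the second bridge's near face (((x of pin_a in the frame of gauge between 0.027 and 0.105 m and y of pin_a in the frame of gauge between -0.012 and 0.012 m and z of pin_a in the frame of gauge below 0.016 m and angle between the x axis of pin_a and the x axis of gauge, either way round below 0.15 rad and angle between pin_a's own z axis and vertical below 0.06 rad) or (x of pin_b in the frame of gauge between 0.002 and 0.105 m and y of pin_b in the frame of gauge between -0.012 and 0.012 m and z of pin_b in the frame of gauge below 0.016 m and angle between the x axis of pin_b and the x axis of gauge, either way round below 0.15 rad and angle between pin_b's own z axis and vertical below 0.06 rad) or (x of pin_c in the frame of gauge between 0.04 and 0.105 m and y of pin_c in the frame of gauge between -0.012 and 0.012 m and z of pin_c in the frame of gauge below 0.016 m and angle between the x axis of pin_c and the x axis of gauge, either way round below 0.15 rad and angle between pin_c's own z axis and vertical below 0.06 rad))), for 0.2 s.
2. the pin is out of the gauge and lifted more than 23 mm off the board (z of any of pin_a, pin_b, pin_c in the frame of gauge above 0.035 m), for 0.1 s.
At the end, for the whole second after the job is handed in: The pin that lay in line with the gauge lies flat on both bearers of the rack for its thickness (one notch thin, two middling, three thick), its far end within 6 mm of the backboard, lengthways within 0.15 rad, between the lugs, at rest; the other two pins are within 15 mm of where they were (((x of pin_a in the frame of rack_2 between 0.009 and 0.018 m and y of pin_a in the frame of rack_2 between -0.012 and 0.012 m and z of pin_a in the frame of rack_2 between 0.016 and 0.024 m and angle between pin_a's own z axis and vertical below 0.06 rad and angle between the x axis of pin_a and the x axis of rack_2, either way round below 0.15 rad and linear speed of pin_a below 0.02 m/s and distance of each of pin_b, pin_c from where it was at the start of the episode below 0.015 m and (y of pin_b in the frame of gauge above 0.06 m or y of pin_b in the frame of gauge below -0.06 m) and (y of pin_c in the frame of gauge above 0.06 m or y of pin_c in the frame of gauge below -0.06 m)) or (x of pin_b in the frame of rack_3 between 0.009 and 0.018 m and y of pin_b in the frame of rack_3 between -0.012 and 0.012 m and z of pin_b in the frame of rack_3 between 0.016 and 0.024 m and angle between pin_b's own z axis and vertical below 0.06 rad and angle between the x axis of pin_b and the x axis of rack_3, either way round below 0.15 rad and linear speed of pin_b below 0.02 m/s and distance of each of pin_a, pin_c from where it was at the start of the episode below 0.015 m and (y of pin_a in the frame of gauge above 0.06 m or y of pin_a in the frame of gauge below -0.06 m) and (y of pin_c in the frame of gauge above 0.06 m or y of pin_c in the frame of gauge below -0.06 m)) or (x of pin_c in the frame of rack_1 between 0.009 and 0.018 m and y of pin_c in the frame of rack_1 between -0.012 and 0.012 m and z of pin_c in the frame of rack_1 between 0.016 and 0.024 m and angle between pin_c's own z axis and vertical below 0.06 rad and angle between the x axis of pin_c and the x axis of rack_1, either way round below 0.15 rad and linear speed of pin_c below 0.02 m/s and distance of each of pin_a, pin_b from where it was at the start of the episode below 0.015 m and (y of pin_a in the frame of gauge above 0.06 m or y of pin_a in the frame of gauge below -0.06 m) and (y of pin_b in the frame of gauge above 0.06 m or y of pin_b in the frame of gauge below -0.06 m)))); the robot touches nothing.
It fails at once if a tool (file, doming block, hammer, ring clamp, bench block, dish or brush) is shifted by more than 25 mm (distance of any of file, doming_block, hammer, ring_clamp, bench_block, dish, brush from where it was at the start of the episode above 0.025 m).
It also fails if it takes over 64 s, if anything falls off the work surface, if the arm or the gripper's body presses on something with over 40 N, if the wrist force passes 120 N, or if a joint passes its speed limit or range.

### The arm

A 6-joint arm with a two-finger parallel gripper is mounted at the origin on the work surface. World frame = base frame: x ahead of the robot, y to its left, z up, the work surface at z = 0. Lengths are in m, angles in rad, forces in N, time in s.
With the tool pointing down it reaches from about 0.25 to 0.775 m from the base axis. Payload 4 kg.
Tool frame: the origin (TCP) lies midway between the tips of the shut fingers; the grasp point (between the pads) lies 19 mm behind it; y points along the fingers, x is the direction in which the jaws open and shut, and the axes are right-handed (so a half turn about y gives the same grasp; the last joint's range is limited). The gripper opens to 94 mm and grips with 3 to 60 N. Pads are 16 mm wide; open, the fingers measure 119 mm over their backs; the gripper's body (75 mm by 177 mm) begins 78 mm behind the grasp point.
Start: joints at [-1.34, 0.087, 1.371, -0, 1.684, -0.103], TCP at [0.18, -0.52, 0.206] pointing down, gripper open.
Joint ranges: [-3.1, 3.1], [-0.76, 2.03], [0.27, 2.55], [-1.08, 4.22], [0.17, 2.65], [-2.57, 2.57]. Speed limits (rad/s): [2.79, 2.79, 3.14, 3.14, 3.14, 3.14].

### API

Orientations are given as [roll, pitch, yaw] about the fixed x, y, z axes, in that order (R = Rz(yaw) Ry(pitch) Rx(roll)).
In Python, from bench import robot, snapshot, camera_info, ticket gives the robot as it stands.
- The arm moves only by the shell command python3 -m creep 'ROWS'. ROWS is JSON, a list of rows, each an object with "slide": the shift along the tool's x, y, z in mm, a list of three; "roll": the turn about the tool's y in degrees; "grip": the closure, from 0 (fully open) to 1 (shut). In form: [{"slide": [x, y, z], "roll": roll, "grip": grip}, ...]. A call has 1 to 20 rows; each row is the pose to reach, as a shift and turn from the pose commanded when the call began, along the tool's axes at that moment; what a row does not reach only later rows make up. A row lasts 1/12 s, in which the tool goes at most 41.7 mm and 7.16 degrees, less where a joint would pass 70% of its speed; a pose out of reach is approached as far as the arm can. A call with a gripper value outside its range is refused whole. The fingers move at their own pace and stop on an object; the grip force is fixed at half the most. Time passes only in rows, so rows that repeat a pose let the fingers close. It gives the time, the measured TCP pose, the force and the opening at its end, in the units of the state.
- robot.get_obs(): the state, without advancing time (a new reading comes with each control period).
- snapshot(name): name is "scene" or "top" or "wrist"; returns the picture (480x640x3 uint8, red, green, blue); there is no depth.
- camera_info(name): a dict with "fx", "fy", "cx", "cy" (pixels), "cam_to_world" (4x4, takes a point from camera to world coordinates). Camera axes: x right, y down, z forward; pixel columns grow to the right and rows downward; lengths in m; the calibration is good to about 2 mm. A picture is of the moment at which its call begins: read the wrist's pose just before it. camera_info takes no time and is no camera call; for the wrist camera it gives the pose at the moment of the call.
- ticket.close_job(): hands the job in, once; it reports no verdict.
The state is a dict: "time": time; "joint_positions": joint angles; "qvel": joint speeds; "joint_torque": joint torques, N m; "tool_pos": TCP position; "ee_rot": TCP orientation; "wrist_force": force on the tool from outside, world axes, zero at the start; "wrist_torque": the same for the moment, N m; "width": finger opening in m.
Only numpy, scipy, OpenCV 4.12 (cv2) and the standard library are available. Lean on these libraries where they do the work, as an engineer would, in place of code of your own. Each camera call takes 0.05 s, during which the arm holds its last target.

## Working session

There is one attempt and no reset: what is moved stays moved. The work goes in short steps, Python scripts to look and compute and a shell command to move; the robot and the scene stay as the last step left them, time stands still between calls to the robot, and variables do not carry over. Pictures are saved under pics/ and viewed, and the job is handed in when it is done.

```bash
mkdir -p pics
python3 - <<'E'
from bench import robot, snapshot, camera_info
import cv2
o=robot.get_obs(); print(o)
for n in("scene","top"):
    i=camera_info(n); print(n,i)
    cv2.imwrite(f"pics/{n}0.png",snapshot(n)[:,:,::-1])
E
```

```text
{'time': 0.0, 'joint_positions': array([-1.34009200e+00,  8.79254322e-02,  1.37220754e+00, -2.42665365e-05,
        1.68357790e+00, -1.03094789e-01]), 'qvel': array([-1.13525474e-04,  3.85211763e-05,  2.33869679e-04,  1.99695849e-03,
        1.00372726e-03,  8.39375642e-04]), 'joint_torque': array([ 4.52129598e-05, -3.40181816e+01, -3.02424431e+01,  7.17412401e-02,
        3.31565284e-02, -1.76908347e-04]), 'tool_pos': array([ 0.1800678 , -0.51912787,  0.20434402]), 'ee_rot': array([-1.57060233,  0.00210946, -1.23699971]), 'wrist_force': array([1.00248318, 0.82899994, 0.93694327]), 'wrist_torque': array([ 0.0014276 ,  0.06443785, -0.03168285]), 'width': 0.09377983974484244}
scene {'fx': 461.0157660504241, 'fy': 461.0157660504241, 'cx': 323.6856730073443, 'cy': 242.27837958665143, 'cam_to_world': array([[ 0.18939521,  0.7687439 , -0.61087009,  1.17218846],
       [ 0.98183538, -0.14108101,  0.12686782, -0.08446522],
       [ 0.01134669, -0.62380202, -0.78150003,  0.95705168],
       [ 0.        ,  0.        ,  0.        ,  1.        ]])}
top {'fx': 523.852724971546, 'fy': 523.852724971546, 'cx': 327.68116187027937, 'cy': 252.19810784635095, 'cam_to_world': array([[ 0.01200429, -0.99392248,  0.10942577,  0.29128198],
       [-0.99990045, -0.01112026,  0.00868553,  0.02882978],
       [-0.0074159 , -0.10951914, -0.99395702,  1.42130689],
       [ 0.        ,  0.        ,  0.        ,  1.        ]])}
```

View pics/top0.png

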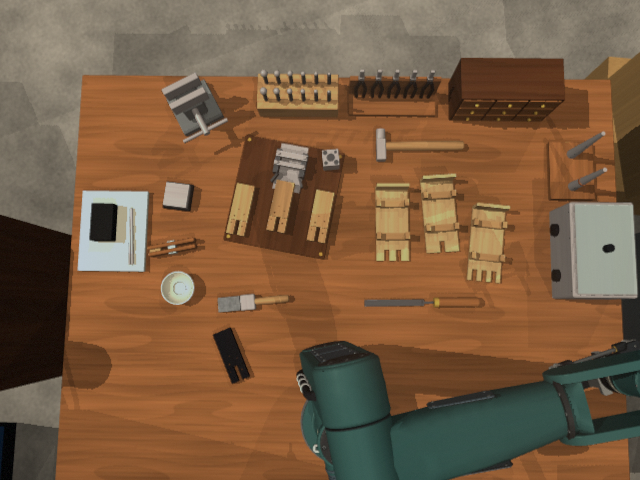

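View pics/scene0.png

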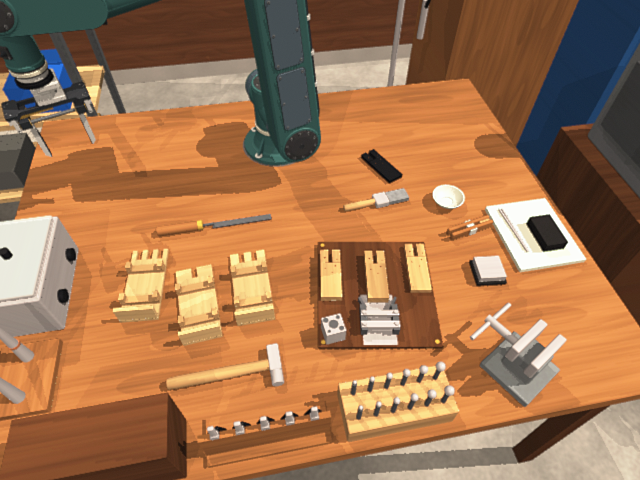

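```bash
cat > h.py <<'E'
import numpy as np, cv2
from bench import robot, snapshot, camera_info, ticket
def p2w(i,u,v,z):
    M=np.asarray(i["cam_to_world"]); d=M[:3,:3]@np.array([(u-i["cx"])/i["fx"],(v-i["cy"])/i["fy"],1]); c=M[:3,3]
    return c+d*(z-c[2])/d[2]
def w2p(i,p):
    M=np.linalg.inv(i["cam_to_world"]); q=M[:3,:3]@np.asarray(p)+M[:3,3]
    return np.array([i["fx"]*q[0]/q[2]+i["cx"],i["fy"]*q[1]/q[2]+i["cy"]])
def crop(img,u0,v0,u1,v1,s,fn):
    cv2.imwrite(fn,cv2.resize(img[v0:v1,u0:u1],None,fx=s,fy=s,interpolation=cv2.INTER_CUBIC))
E
python3 - <<'E'
import cv2
from h import *
t=cv2.imread("pics/top0.png")
crop(t,215,130,350,265,5,"pics/c1.png"); 
crop(t,365,165,515,290,5,"pics/c2.png")
E
python3 -c "
import cv2
for n in '12':
  a=cv2.imread(f'pics/c{n}.png');print(a.shape)
  cv2.imwrite(f'pics/c{n}.png',cv2.resize(a,None,fx=.88,fy=.88))"
```

```text
(675, 675, 3)
(625, 750, 3)
```

View pics/c1.png

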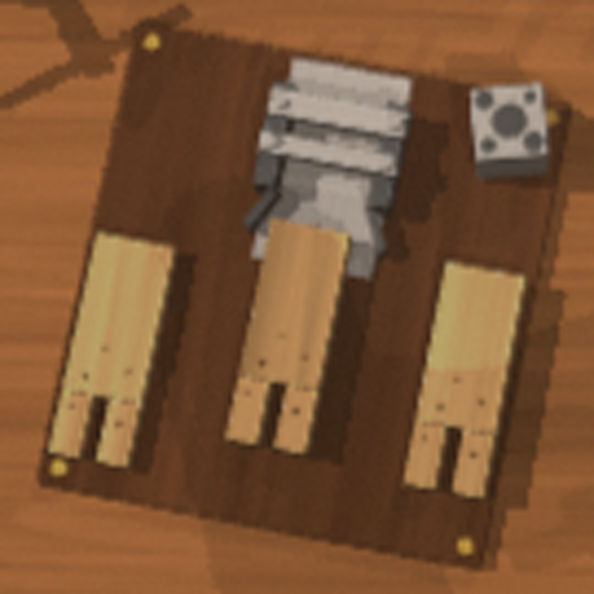

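View pics/c2.png

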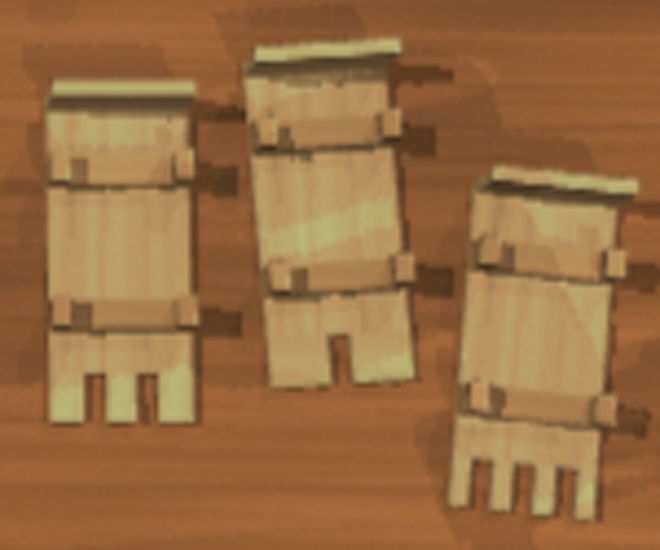

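Run:
```python
from h import *
i=camera_info("top"); np.set_printoptions(precision=4,suppress=True)
f=lambda u,v,o:((u+.5)/4.4-.5+o[0],(v+.5)/4.4-.5+o[1])
o1=(215,130);o2=(365,165)
C={k:p2w(i,*f(*k,o1),.012)[:2] for k in[(137,25),(572,100),(490,570),(38,485)]}
c=list(C.values())
for k in range(4): print(c[k],np.linalg.norm(c[k]-c[(k+1)%4]))
g=sum(c)/4; d=(c[0]+c[1]-c[2]-c[3]); y=np.arctan2(d[1],d[0]); 
e=(c[0]+c[3]-c[1]-c[2]); y2=np.arctan2(-e[0],e[1]);print("gauge",g,y,y2)
# screw check
R=lambda a:np.array([[np.cos(a),-np.sin(a)],[np.sin(a),np.cos(a)]])
for n,P,z in[("L",[(95,232),(175,245),(130,467),(50,453)],.03),("M",[(270,220),(350,235),(307,454),(226,439)],.03),("R",[(446,262),(525,273),(484,497),(404,487)],.03)]:
  q=np.array([p2w(i,*f(*k,o1),z)[:2] for k in P]); d=q[0]+q[1]-q[2]-q[3]
  print(n,q.mean(0),np.arctan2(d[1],d[0]),[np.linalg.norm(q[k]-q[(k+1)%4]).round(4) for k in range(4)],"ing",(R(-y)@(q.mean(0)-g)))
for n,P in [("r2",[(50,423),(196,423)]),("r1",[(271,388),(415,382)]),("r3",[(449,507),(597,520)])]:
  q=[p2w(i,*f(*k,o2),.008)[:2] for k in P]; m=(q[0]+q[1])/2; d=q[0]-q[1]; a=np.arctan2(-d[0],d[1]); print(n,"near mid",m,"w",np.linalg.norm(d),"yaw",a,"origin",m+R(a)@[.11,0])
for n,P in [("r2",[(48,82),(196,82)]),("r1",[(256,49),(401,41)]),("r3",[(493,167),(638,183)])]:
  q=[p2w(i,*f(*k,o2),.05)[:2] for k in P]; m=(q[0]+q[1])/2; d=q[0]-q[1]; a=np.arctan2(-d[0],d[1]); print(n,"back mid",m,"w",np.linalg.norm(d),"yaw",a,"origin",m-R(a)@[.094,0])
```

```text
[0.7706 0.2727] 0.2788202123987147
[ 0.7246 -0.0023] 0.30098569121634133
[0.4275 0.0455] 0.28419365882530123
[0.477  0.3254] 0.2982521901651944
gauge [0.5999 0.1603] -0.16855359100526104 -0.1705900694550194
L [0.5595 0.2786] -0.16811548014108466 [np.float64(0.0502), np.float64(0.1405), np.float64(0.0498), np.float64(0.14)] ing [-0.0597  0.1098]
M [0.5683 0.1708] -0.17166682779616663 [np.float64(0.0504), np.float64(0.1387), np.float64(0.0505), np.float64(0.1389)] ing [-0.0329  0.0051]
R [0.5429 0.0622] -0.16690976095417837 [np.float64(0.0491), np.float64(0.1411), np.float64(0.0491), np.float64(0.1419)] ing [-0.0398 -0.1063]
r2 near mid [ 0.4256 -0.1347] w 0.08974092043268672 yaw 0.011310102647116332 origin [ 0.5355 -0.1335]
r1 near mid [ 0.4506 -0.2701] w 0.08871009731883372 yaw 0.05310819996189154 origin [ 0.5604 -0.2643]
r3 near mid [ 0.3727 -0.3791] w 0.09044238461869461 yaw -0.07644145393958705 origin [ 0.4824 -0.3875]
r2 back mid [ 0.6294 -0.1296] w 0.08972483016262096 yaw 0.010185340915617852 origin [ 0.5354 -0.1305]
r1 back mid [ 0.6536 -0.2549] w 0.08819068308783601 yaw 0.06644691431108196 origin [ 0.5598 -0.2612]
r3 back mid [ 0.5748 -0.3967] w 0.08748685459155271 yaw -0.1018516474738818 origin [ 0.4813 -0.3872]
```

```bash
cat >> h.py <<'E'
def go(x,y,z,yaw,o=None):
    "slide (mm) and roll (deg) to target from measured pose, tool down"
    o=o or robot.get_obs(); from scipy.spatial.transform import Rotation as Ro
    R=Ro.from_euler("xyz",o["ee_rot"]).as_matrix()
    s=R.T@(np.array([x,y,z])-o["tool_pos"])*1e3
    r=-np.degrees((yaw-o["ee_rot"][2]+np.pi)%(2*np.pi)-np.pi)
    print("slide",s.round(1),"roll",r.round(2),"n",np.linalg.norm(s)/41.7,abs(r)/7.16)
E
python3 - <<'E'
from h import *
go(.5387,.1759,.206,-1.741)
E
```

```text
slide [-5.392e+02 -4.000e-01  5.666e+02] roll 28.88 n 18.756427003836706 4.033286347612369
```

```bash
python3 -m creep '[{"slide":[-539,0,567],"roll":29,"grip":0},{"slide":[-539,0,567],"roll":29,"grip":0},{"slide":[-539,0,567],"roll":29,"grip":0},{"slide":[-539,0,567],"roll":29,"grip":0},{"slide":[-539,0,567],"roll":29,"grip":0},{"slide":[-539,0,567],"roll":29,"grip":0},{"slide":[-539,0,567],"roll":29,"grip":0},{"slide":[-539,0,567],"roll":29,"grip":0},{"slide":[-539,0,567],"roll":29,"grip":0},{"slide":[-539,0,567],"roll":29,"grip":0},{"slide":[-539,0,567],"roll":29,"grip":0},{"slide":[-539,0,567],"roll":29,"grip":0},{"slide":[-539,0,567],"roll":29,"grip":0},{"slide":[-539,0,567],"roll":29,"grip":0},{"slide":[-539,0,567],"roll":29,"grip":0},{"slide":[-539,0,567],"roll":29,"grip":0},{"slide":[-539,0,567],"roll":29,"grip":0},{"slide":[-539,0,567],"roll":29,"grip":0},{"slide":[-539,0,567],"roll":29,"grip":0},{"slide":[-539,0,567],"roll":29,"grip":0}]'
python3 - <<'E'
from h import *
go(.5387,.1759,.206,-1.741)
cv2.imwrite("pics/w1.png",snapshot("wrist")[:,:,::-1])
i=camera_info("wrist");print(i); np.save("pics/w1.npy",i,allow_pickle=True)
E
```

```text
time: 1.77
tool_pos: [0.5403, 0.1808, 0.203]
ee_rot: [-1.574, 0.002, -1.737]
wrist_force: [0.2, -0.9, -1.5]
width: 0.0936
slide [ 5.1 -3.  -0.8] roll 0.23 n 0.14333492401347447 0.03271592449719828
{'fx': 340.971847748493, 'fy': 340.971847748493, 'cx': 323.72108936262333, 'cy': 240.72828305655312, 'cam_to_world': array([[-0.16623189, -0.95764608, -0.23511898,  0.60602724],
       [-0.98608563,  0.16178716,  0.03821058,  0.16599933],
       [ 0.00144703,  0.23819927, -0.97121523,  0.38229856],
       [ 0.        ,  0.        ,  0.        ,  1.        ]])}
```

View pics/w1.png

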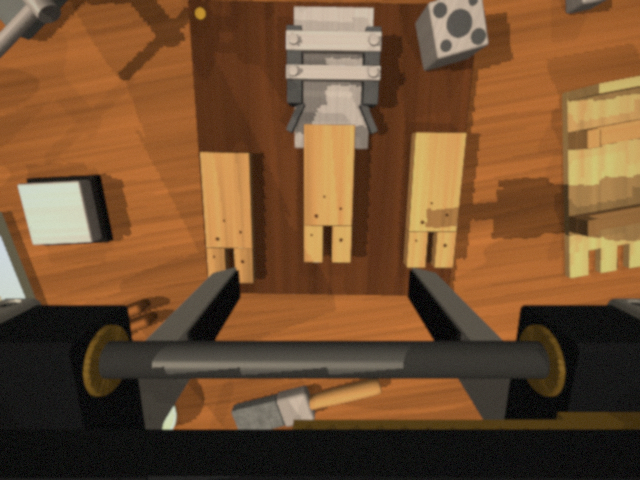

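Run:
```python
from h import *
a=cv2.imread("pics/w1.png")
crop(a,260,0,410,145,4,"pics/c3.png"); crop(a,190,115,480,300,2.7,"pics/c4.png")
```

```text
(no output)
```

View pics/c3.png

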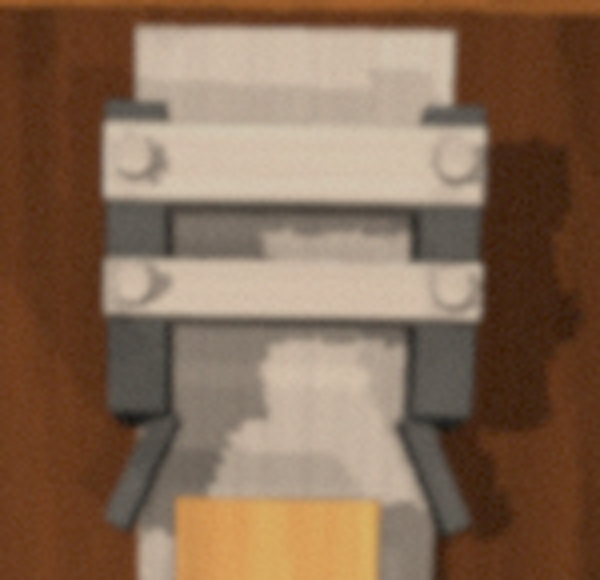

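View pics/c4.png

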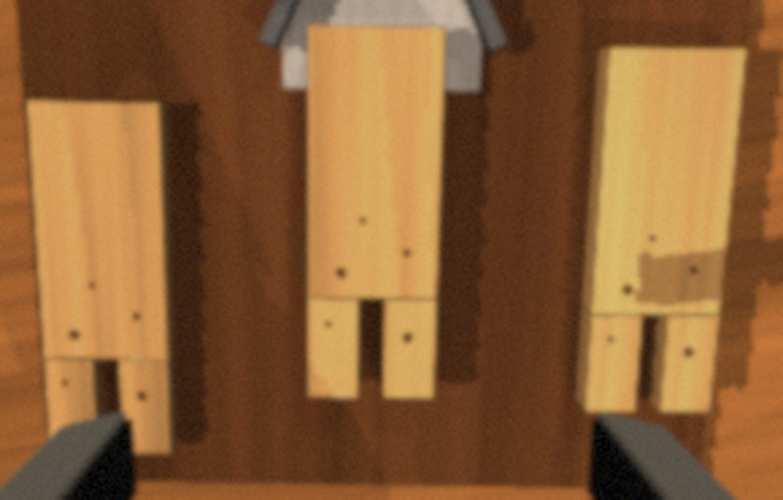

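Run:
```python
from h import *
np.set_printoptions(precision=4,suppress=True)
i=np.load("pics/w1.npy",allow_pickle=True).item()
f=lambda u,v,o,s:((u+.5)/s-.5+o[0],(v+.5)/s-.5+o[1])
A=lambda u,v,z:p2w(i,*f(u,v,(260,0),4),z)[:2]
B=lambda u,v,z:p2w(i,*f(u,v,(190,115),2.7),z)[:2]
R=lambda a:np.array([[np.cos(a),-np.sin(a)],[np.sin(a),np.cos(a)]])
for n,l,r,z,gx in[("b1",(103,318),(482,321),.044,.075),("b2",(103,203),(486,205),.040,.1),("b2far",(103,123),(487,125),.040,.116),("mouth",(129,528),(443,533),.028,.03)]:
  l,r=A(*l,z),A(*r,z); d=l-r; a=np.arctan2(-d[0],d[1]); m=(l+r)/2; print(n,m,"w",np.linalg.norm(d),"yaw",a,"org",m-R(-.170)@[gx,0])
G=np.array([.5999,.1603])
for n,P in[("L",[(27,100),(161,102),(171,454)]),("M",[(308,27),(446,29),(435,398),(307,397)]),("R",[(606,47),(747,48),(713,411),(578,410)])]:
  for z in (.026,.030,.034):
    q=[B(*p,z) for p in P]
    far=(q[0]+q[1])/2; print(n,z,"far",far,"w",np.linalg.norm(q[0]-q[1]),"len",np.linalg.norm(q[1]-q[2]), "yaw",np.arctan2(*(q[1]-q[2])[::-1]), "far in g",R(.170)@(far-G))
    if len(q)==4: print("   near",(q[2]+q[3])/2,np.arctan2(*((q[0]+q[1]-q[2]-q[3])[::-1])))
```

```text
b1 [0.6726 0.1459] w 0.08674701549015747 yaw -0.17401470781311595 org [0.5987 0.1586]
b2 [0.6972 0.1413] w 0.08707604980413765 yaw -0.17133938257828002 org [0.5987 0.1582]
b2far [0.7133 0.1386] w 0.0862122976505208 yaw -0.17119935014579912 org [0.5989 0.1582]
mouth [0.6283 0.1542] w 0.07792655549862901 yaw -0.18211545859709258 org [0.5988 0.1593]
L 0.026 far [0.6275 0.2636] w 0.05011136226789579 len 0.1400359177581501 yaw -0.1896329282086643 far in g [0.0097 0.1065]
L 0.03 far [0.6272 0.2625] w 0.04954878505540712 len 0.1384637989273049 yaw -0.18963292820866406 far in g [0.0096 0.1053]
L 0.034 far [0.627  0.2614] w 0.04898620784291849 len 0.1368916800964596 yaw -0.18963292820866395 far in g [0.0096 0.1042]
M 0.026 far [0.6355 0.1549] w 0.050777298015227644 len 0.14201107494110454 yaw -0.17660109892076936 far in g [0.036  0.0007]
   near [0.4957 0.1803] -0.18020060014922984
M 0.03 far [0.6352 0.155 ] w 0.050207244648440355 len 0.14041678192915694 yaw -0.1766010989207694 far in g [0.0357 0.0007]
   near [0.4969 0.1802] -0.18020060014922998
M 0.034 far [0.6348 0.1551] w 0.04963719128165304 len 0.13882248891720936 yaw -0.17660109892076944 far in g [0.0353 0.0008]
   near [0.4981 0.18  ] -0.18020060014922992
R 0.026 far [0.6103 0.0468] w 0.05220034550377637 len 0.14091160618176865 yaw -0.1654179871299694 far in g [ 0.0295 -0.1101]
   near [0.4716 0.0713] -0.17501723752121925
R 0.03 far [0.6103 0.0481] w 0.05161431623745017 len 0.1393296563998163 yaw -0.16541798712996916 far in g [ 0.0292 -0.1088]
   near [0.4731 0.0723] -0.17501723752121917
R 0.034 far [0.6102 0.0494] w 0.05102828697112406 len 0.13774770661786387 yaw -0.16541798712996927 far in g [ 0.029  -0.1075]
   near [0.4746 0.0734] -0.17501723752121917
```

Run:
```python
from h import *
go(.5367,.1693,.045,-1.744)
```

```text
slide [  8.8 158.4  -0.7] roll 0.31 n 3.8037500635576817 0.042836824841473824
```

```bash
python3 -m creep '[{"slide":[8.5,40,-1],"roll":0,"grip":0},{"slide":[8.5,80,-1],"roll":0.3,"grip":0},{"slide":[8.5,110,-1],"roll":0.3,"grip":0},{"slide":[8.5,135,-1],"roll":0.3,"grip":0},{"slide":[8.5,150,-1],"roll":0.3,"grip":0},{"slide":[8.5,158,-1],"roll":0.3,"grip":0},{"slide":[8.5,158,-1],"roll":0.3,"grip":0},{"slide":[8.5,158,-1],"roll":0.3,"grip":0}]'
python3 - <<'E'
from h import *
go(.5367,.1693,.015,-1.744)
cv2.imwrite("pics/w2.png",snapshot("wrist")[:,:,::-1])
i=camera_info("wrist"); np.save("pics/w2.npy",i,allow_pickle=True)
E
```

```text
time: 2.48
tool_pos: [0.537, 0.1665, 0.0481]
ee_rot: [-1.57, -0.0, -1.749]
wrist_force: [0.8, 0.8, 0.6]
width: 0.0936
slide [-2.8 33.1 -0.8] roll -0.3 n 0.7958918087800221 0.04162050613609142
```

View pics/w2.png

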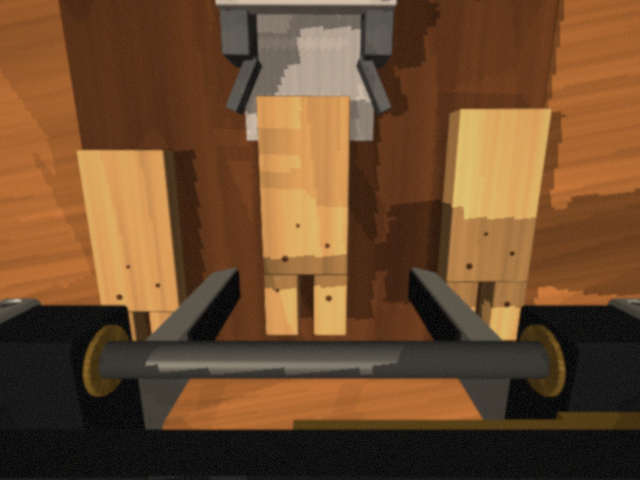

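Run:
```python
from h import *
from scipy.spatial.transform import Rotation as Ro
np.set_printoptions(precision=4,suppress=True)
o=robot.get_obs(); i=np.load("pics/w2.npy",allow_pickle=True).item()
R=Ro.from_euler("xyz",o["ee_rot"]).as_matrix(); t=o["tool_pos"]
M=np.asarray(i["cam_to_world"])
print(t,o["ee_rot"]); print("cam in tool",R.T@(M[:3,3]-t)); print(R.T@M[:3,:3])
for k in([0,0,0],[.047,0,0],[-.047,0,0],[.047,-.019,0],[-.047,-.019,0]): print(k,w2p(i,t+R@k))
for n,P,z in[("pin far",[(258,96),(350,96)],.03),("pin near",[(264,335),(347,335)],.03),("mouthplate",[(247,140),(374,140)],.0125),("mouth tips",[(241,111),(378,111)],.028)]:
  q=[p2w(i,*p,z) for p in P]; m=(q[0]+q[1])/2; print(n,m,np.linalg.norm(q[0]-q[1]),"tool",R.T@(m-t))
a=cv2.imread("pics/w2.png"); crop(a,140,220,510,360,2.1,"pics/c5.png")
```

```text
[0.5378 0.1668 0.049 ] [-1.5684  0.0006 -1.749 ]
cam in tool [ 0.0009 -0.1792  0.0672]
[[ 1.      0.0007  0.0005]
 [-0.0003 -0.235   0.972 ]
 [ 0.0008 -0.972  -0.235 ]]
[0, 0, 0] [321.9552 282.3201]
[0.047, 0, 0] [406.3145 282.3753]
[-0.047, 0, 0] [237.5747 282.2649]
[0.047, -0.019, 0] [415.2207 295.7382]
[-0.047, -0.019, 0] [228.308  295.6197]
pin far [0.638  0.1587 0.03  ] 0.049955433736852295 tool [-0.0098  0.0193  0.1   ]
pin near [0.4975 0.1848 0.03  ] 0.05316377779885806 tool [-0.0106  0.0189 -0.0429]
mouthplate [0.6158 0.1599 0.0125] 0.07720819415966713 tool [-0.0071  0.0367  0.078 ]
mouth tips [0.6302 0.1572 0.028 ] 0.07586461689376126 tool [-0.007   0.0212  0.0926]
```

View pics/c5.png

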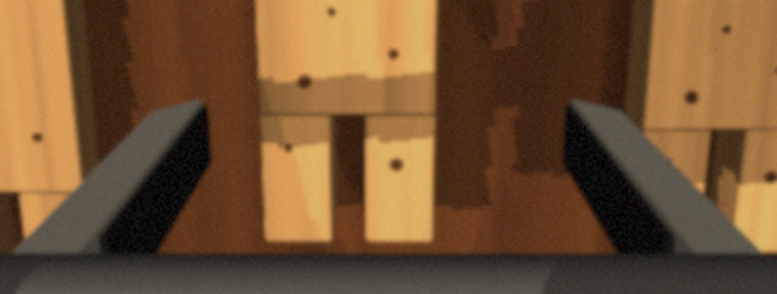

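Run:
```python
from h import *
go(.5374,.1718,.015,-1.742); print(robot.get_obs()["qvel"])
```

```text
slide [-4.9 34.  -1.3] roll -0.4 n 0.8244518042554969 0.056201184618795044
[ 6.93126972e-03 -9.04195168e-03 -1.93962676e-02  1.33866482e-03
 -3.52421435e-03  1.66508402e-05]
```

```bash
python3 -m creep '[{"slide":[-6,8,-1],"roll":-0.4,"grip":0},{"slide":[-6,18,-1],"roll":-0.4,"grip":0},{"slide":[-6,18,-1],"roll":-0.4,"grip":0},{"slide":[-6,18,-1],"roll":-0.4,"grip":0},{"slide":[-6,18,-1],"roll":-0.4,"grip":0}]'
python3 - <<'E'
from h import *
for k in range(1): print(robot.get_obs()["tool_pos"],robot.get_obs()["ee_rot"])
cv2.imwrite("pics/w3.png",snapshot("wrist")[:,:,::-1])
i=camera_info("wrist"); np.save("pics/w3.npy",i,allow_pickle=True)
go(.5374,.1718,.015,-1.742)
E
```

```text
time: 2.95
tool_pos: [0.5369, 0.1733, 0.0293]
ee_rot: [-1.571, -0.0, -1.741]
wrist_force: [0.2, -1.1, -0.5]
width: 0.0941
[0.53686439 0.17330089 0.02933956] [-1.57098192e+00 -2.35269006e-04 -1.74113866e+00]
slide [ 1.4 14.6  0.6] roll 0.04 n 0.3518352223869052 0.005921842859422897
```

View pics/w3.png

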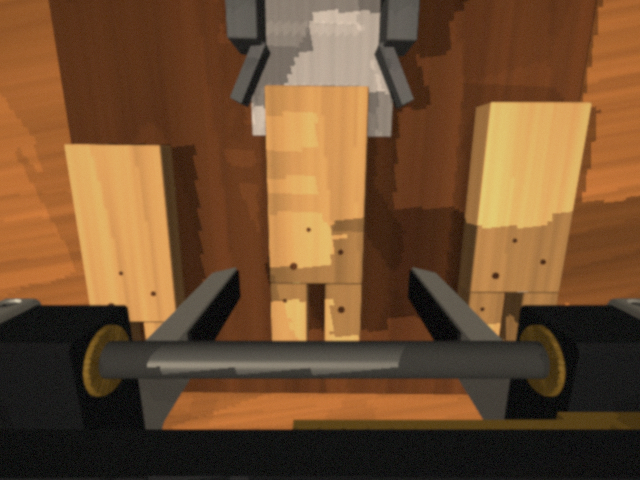

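```bash
python3 -m creep '[{"slide":[0,8,0.5],"roll":0,"grip":0},{"slide":[0,14,0.5],"roll":0,"grip":0},{"slide":[0,14,0.5],"roll":0,"grip":0},{"slide":[0,14,0.5],"roll":0,"grip":1},{"slide":[0,14,0.5],"roll":0,"grip":1},{"slide":[0,14,0.5],"roll":0,"grip":1},{"slide":[0,14,0.5],"roll":0,"grip":1},{"slide":[0,14,0.5],"roll":0,"grip":1},{"slide":[0,14,0.5],"roll":0,"grip":1},{"slide":[0,14,0.5],"roll":0,"grip":1},{"slide":[0,14,0.5],"roll":0,"grip":1},{"slide":[0,14,0.5],"roll":0,"grip":1}]'
python3 - <<'E'
from h import *
cv2.imwrite("pics/w4.png",snapshot("wrist")[:,:,::-1])
E
```

```text
time: 4.0
tool_pos: [0.5376, 0.1734, 0.0157]
ee_rot: [-1.57, 0.0, -1.741]
wrist_force: [-0.1, 1.4, 0.5]
width: 0.0497
```

View pics/w4.png

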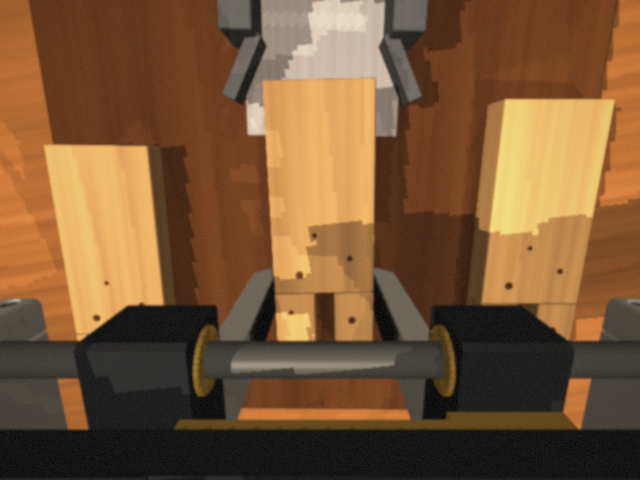

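```bash
python3 -m creep '[{"slide":[0,0,6],"roll":0,"grip":1},{"slide":[0,0,14],"roll":0,"grip":1},{"slide":[0,0,22],"roll":0,"grip":1},{"slide":[0,0,28],"roll":0,"grip":1},{"slide":[0,0,31],"roll":0,"grip":1},{"slide":[0,0,31],"roll":0,"grip":1},{"slide":[0,0,31],"roll":0,"grip":1}]'
python3 - <<'E'
from h import *
cv2.imwrite("pics/w5.png",snapshot("wrist")[:,:,::-1])
E
```

```text
time: 4.63
tool_pos: [0.5694, 0.1676, 0.0157]
ee_rot: [-1.568, 0.0, -1.742]
wrist_force: [1.1, 0.1, 2.2]
width: 0.0501
```

View pics/w5.png

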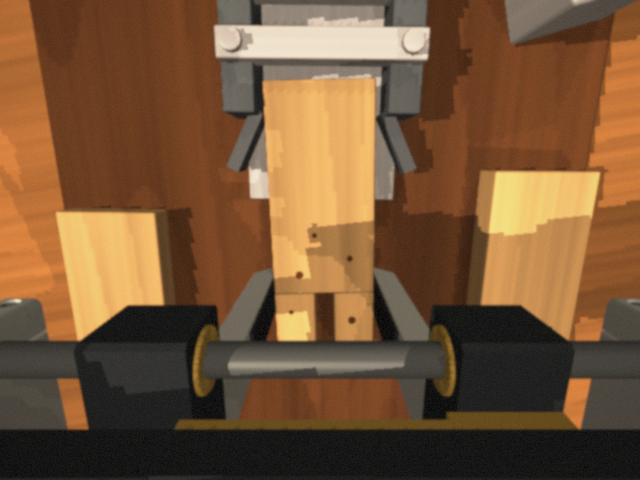

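```bash
python3 -m creep '[{"slide":[0.5,0,3],"roll":0,"grip":1},{"slide":[0.5,0,6],"roll":0,"grip":1},{"slide":[0.5,0,6],"roll":0,"grip":1},{"slide":[0.5,0,6],"roll":0,"grip":1}]'; python3 -m creep '[{"slide":[0,0,2],"roll":0,"grip":1},{"slide":[0,0,4],"roll":0,"grip":1},{"slide":[0,0,4],"roll":0,"grip":1},{"slide":[0,0,4],"roll":0,"grip":1}]';python3 -m creep '[{"slide":[0,0,2],"roll":0,"grip":1},{"slide":[0,0,4],"roll":0,"grip":1},{"slide":[0,0,4],"roll":0,"grip":1},{"slide":[0,0,4],"roll":0,"grip":1}]'
python3 - <<'E'
from h import *
cv2.imwrite("pics/w6.png",snapshot("wrist")[:,:,::-1])
E
```

```text
time: 5.02
tool_pos: [0.5736, 0.1665, 0.0157]
ee_rot: [-1.571, 0.0, -1.741]
wrist_force: [-2.5, -0.1, 5.7]
width: 0.0499
time: 5.35
tool_pos: [0.5741, 0.1664, 0.0157]
ee_rot: [-1.579, -0.001, -1.741]
wrist_force: [-9.7, 1.3, 10.0]
width: 0.0497
time: 5.68
tool_pos: [0.5747, 0.1665, 0.0155]
ee_rot: [-1.586, -0.001, -1.74]
wrist_force: [-18.3, 1.5, 15.5]
width: 0.0501
```

View pics/w6.png

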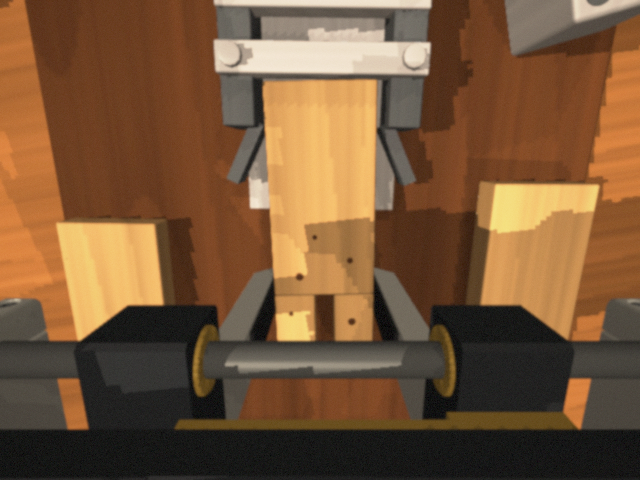

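Run:
```python
from h import *
a=cv2.imread("pics/w3.png"); 
b=np.hstack([a[130:230,130:220],a[85:185,455:545]]); cv2.imwrite("pics/c6.png",cv2.resize(b,None,fx=4.4,fy=4.4,interpolation=cv2.INTER_CUBIC))
a=cv2.imread("pics/w6.png"); crop(a,200,0,440,160,3.3,"pics/c7.png")
```

```text
(no output)
```

View pics/c6.png

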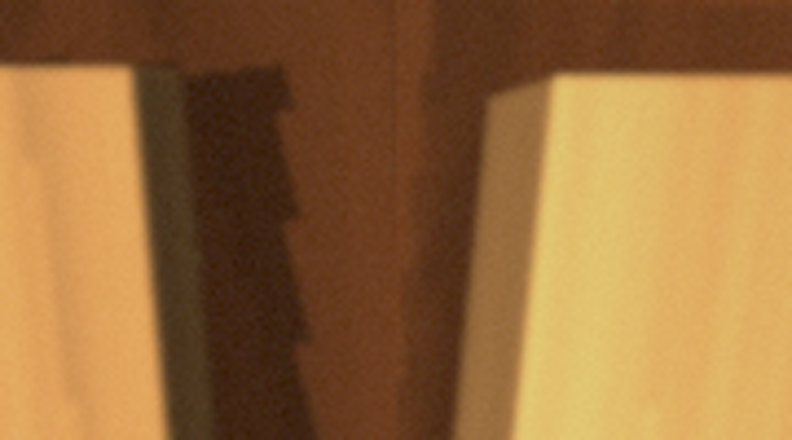

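View pics/c7.png

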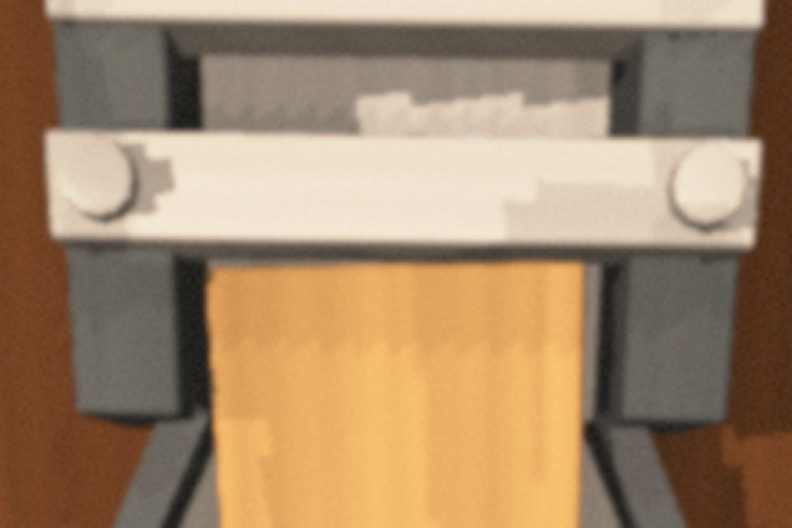

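```bash
python3 -m creep '[{"slide":[0,0,-8],"roll":0,"grip":1},{"slide":[0,0,-16],"roll":0,"grip":1},{"slide":[0,0,-26],"roll":0,"grip":1},{"slide":[0,0,-36],"roll":0,"grip":1},{"slide":[0,0,-46],"roll":0,"grip":1},{"slide":[0,0,-52],"roll":0,"grip":1},{"slide":[0,-6,-54],"roll":0,"grip":1},{"slide":[0,-20,-54],"roll":0,"grip":1},{"slide":[0,-40,-54],"roll":0,"grip":1},{"slide":[0,-60,-54],"roll":0,"grip":1},{"slide":[0,-80,-54],"roll":0,"grip":1},{"slide":[0,-95,-54],"roll":0,"grip":1},{"slide":[0,-100,-54],"roll":0,"grip":1},{"slide":[0,-100,-54],"roll":0,"grip":1},{"slide":[0,-100,-54],"roll":0,"grip":1}]'
python3 - <<'E'
from h import *
cv2.imwrite("pics/w7.png",snapshot("wrist")[:,:,::-1])
cv2.imwrite("pics/s7.png",snapshot("scene")[150:350,200:500,::-1].repeat(2,0).repeat(2,1))
go(.4955,-.37,.15,-1.660)
E
```

```text
time: 6.98
tool_pos: [0.5277, 0.174, 0.1143]
ee_rot: [-1.573, -0.001, -1.741]
wrist_force: [-0.4, -0.0, -1.5]
width: 0.0496
slide [541.5 -36.   61. ] roll -4.66 n 13.096050178058807 0.6512665665192167
```

View pics/w7.png

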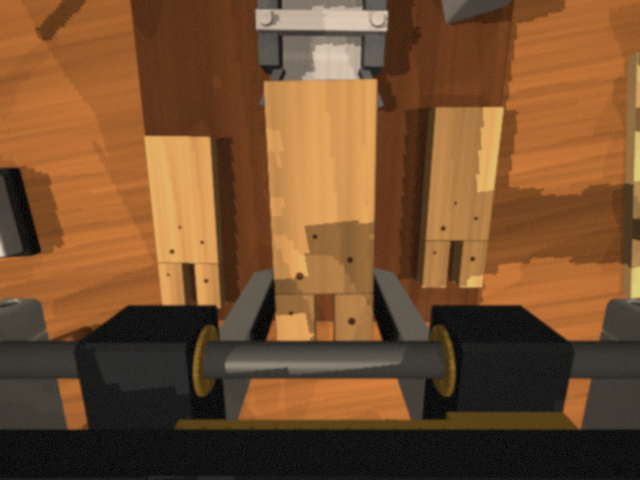

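View pics/s7.png

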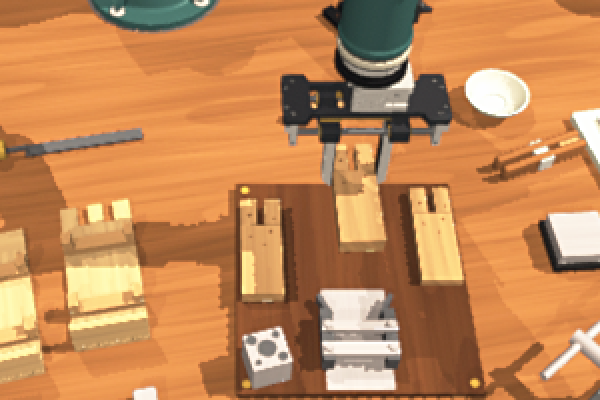

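Run:
```python
from h import *
go(.4372,-.3833,.14,-1.661)
```

```text
slide [564.5 -25.8   5.8] roll -4.61 n 13.551657659927928 0.6432643626766048
```

```bash
python3 -m creep '[{"slide":[8,-10,0],"roll":0,"grip":1},{"slide":[25,-26,0],"roll":0,"grip":1},{"slide":[55,-26,1],"roll":0,"grip":1},{"slide":[90,-26,1],"roll":-1,"grip":1},{"slide":[128,-26,1],"roll":-1,"grip":1},{"slide":[167,-26,2],"roll":-2,"grip":1},{"slide":[206,-26,2],"roll":-2,"grip":1},{"slide":[245,-26,3],"roll":-3,"grip":1},{"slide":[284,-26,3],"roll":-3,"grip":1},{"slide":[323,-26,4],"roll":-4,"grip":1},{"slide":[362,-26,4],"roll":-4,"grip":1},{"slide":[401,-26,5],"roll":-4.6,"grip":1},{"slide":[440,-26,6],"roll":-4.6,"grip":1},{"slide":[476,-26,6],"roll":-4.6,"grip":1},{"slide":[508,-26,6],"roll":-4.6,"grip":1},{"slide":[534,-26,6],"roll":-4.6,"grip":1},{"slide":[552,-26,6],"roll":-4.6,"grip":1},{"slide":[562,-26,6],"roll":-4.6,"grip":1},{"slide":[565,-26,6],"roll":-4.6,"grip":1},{"slide":[565,-26,6],"roll":-4.6,"grip":1}]'
python3 -m creep '[{"slide":[0,0,0],"roll":0,"grip":1},{"slide":[0,0,0],"roll":0,"grip":1},{"slide":[0,0,0],"roll":0,"grip":1}]'
python3 - <<'E'
from h import *
i=camera_info("wrist");np.save("pics/w8.npy",i,allow_pickle=True)
cv2.imwrite("pics/w8.png",snapshot("wrist")[:,:,::-1])
go(.4372,-.3833,.14,-1.661)
E
```

```text
time: 8.75
tool_pos: [0.438, -0.3837, 0.1412]
ee_rot: [-1.571, 0.001, -1.662]
wrist_force: [0.2, 0.3, -1.1]
width: 0.05
time: 9.0
tool_pos: [0.4389, -0.3825, 0.1417]
ee_rot: [-1.571, 0.0, -1.659]
wrist_force: [0.9, 0.4, -0.6]
width: 0.0496
slide [ 0.8  1.7 -1.6] roll 0.08 n 0.060013671605387016 0.011718767748076422
```

View pics/w8.png

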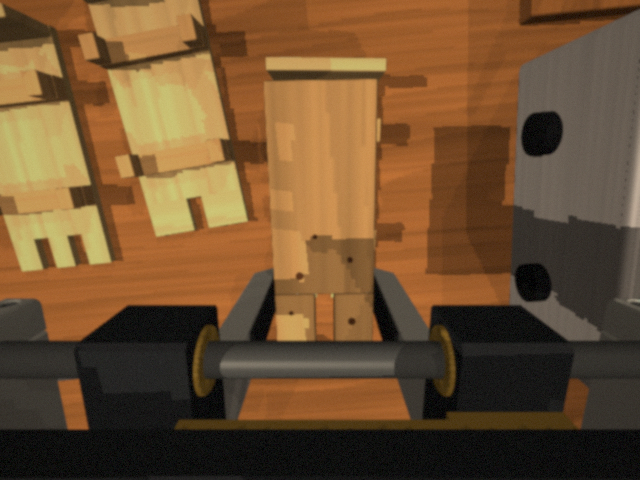

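Run:
```python
from h import *
a=cv2.imread("pics/w8.png"); crop(a,240,40,410,250,2.8,"pics/c8.png")
```

```text
(no output)
```

View pics/c8.png

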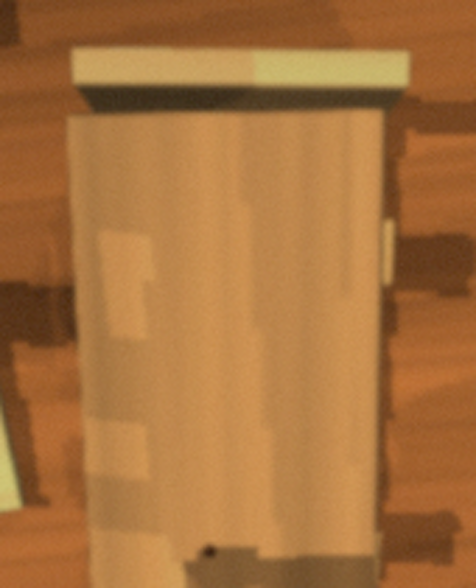

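```bash
python3 -m creep '[{"slide":[1,8,5],"roll":1,"grip":1},{"slide":[1,25,12],"roll":2,"grip":1},{"slide":[1,45,19],"roll":2,"grip":1},{"slide":[1,62,22],"roll":2,"grip":1},{"slide":[1,72,22],"roll":2,"grip":1},{"slide":[1,75,22],"roll":2,"grip":1},{"slide":[1,75,22],"roll":2,"grip":1},{"slide":[1,75,22],"roll":2,"grip":1},{"slide":[1,75,22],"roll":2,"grip":1}]'
python3 - <<'E'
from h import *
i=camera_info("wrist");np.save("pics/w9.npy",i,allow_pickle=True)
cv2.imwrite("pics/w9.png",snapshot("wrist")[:,:,::-1])
E
```

```text
time: 9.8
tool_pos: [0.4609, -0.3873, 0.068]
ee_rot: [-1.569, -0.002, -1.696]
wrist_force: [-0.5, -0.4, -0.9]
width: 0.0498
```

View pics/w9.png

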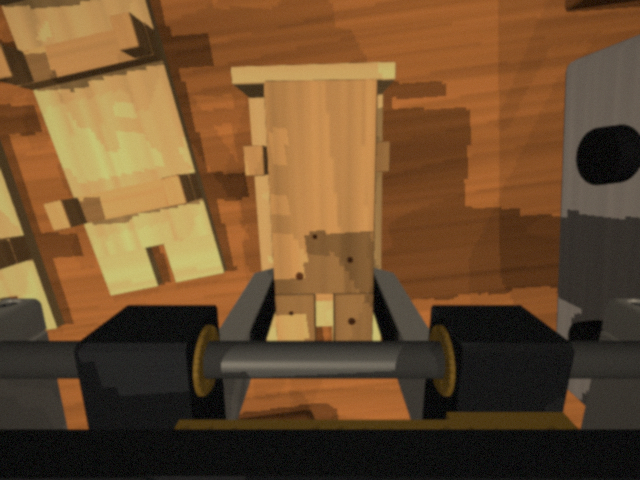

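```bash
python3 -m creep '[{"slide":[-1.5,8,0],"roll":-0.4,"grip":1},{"slide":[-3,18,0],"roll":-0.7,"grip":1},{"slide":[-3,28,0],"roll":-0.7,"grip":1},{"slide":[-3,34,0],"roll":-0.7,"grip":1},{"slide":[-3,36,0],"roll":-0.7,"grip":1},{"slide":[-3,36,0],"roll":-0.7,"grip":1},{"slide":[-3,36,0],"roll":-0.7,"grip":1}]'
python3 - <<'E'
from h import *
cv2.imwrite("pics/w10.png",snapshot("wrist")[:,:,::-1])
cv2.imwrite("pics/s10.png",cv2.resize(snapshot("scene")[200:350,80:280,::-1],None,fx=3.5,fy=3.5,interpolation=cv2.INTER_CUBIC))
E
```

```text
time: 10.43
tool_pos: [0.4606, -0.3836, 0.0302]
ee_rot: [-1.571, 0.0, -1.684]
wrist_force: [0.3, 0.2, -1.4]
width: 0.0495
```

View pics/w10.png

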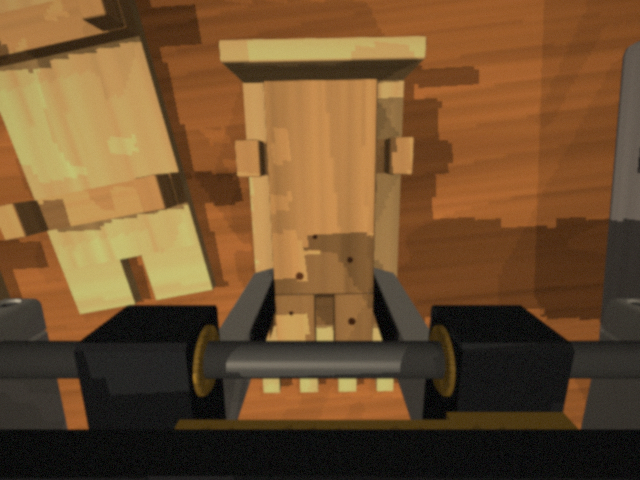

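View pics/s10.png

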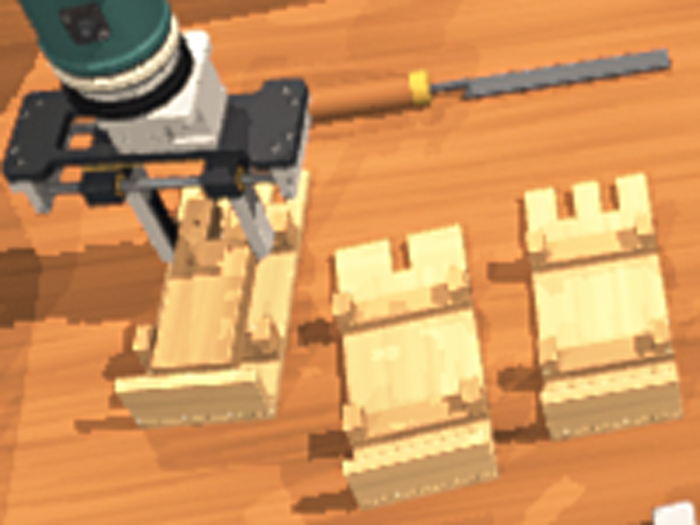

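```bash
python3 -m creep '[{"slide":[0.5,3,0],"roll":0,"grip":1},{"slide":[1,5.5,0],"roll":0,"grip":1},{"slide":[1,5.5,0],"roll":0,"grip":1},{"slide":[1,5.5,0],"roll":0,"grip":1}]'
python3 -m creep '[{"slide":[0,0,2],"roll":0,"grip":1},{"slide":[0,0,4],"roll":0,"grip":1},{"slide":[0,0,5],"roll":0,"grip":1},{"slide":[0,0,5],"roll":0,"grip":1},{"slide":[0,0,5],"roll":0,"grip":1}]'
python3 -m creep '[{"slide":[0,0,1],"roll":0,"grip":1},{"slide":[0,0,2.5],"roll":0,"grip":1},{"slide":[0,0,2.5],"roll":0,"grip":1},{"slide":[0,0,2.5],"roll":0,"grip":1}]'
python3 - <<'E'
from h import *
cv2.imwrite("pics/w11.png",snapshot("wrist")[:,:,::-1])
E
```

```text
time: 10.87
tool_pos: [0.4604, -0.3846, 0.0248]
ee_rot: [-1.571, 0.0, -1.684]
wrist_force: [0.6, 0.0, -1.4]
width: 0.0498
time: 11.28
tool_pos: [0.4657, -0.3852, 0.0251]
ee_rot: [-1.571, -0.0, -1.684]
wrist_force: [-0.9, -0.3, -0.3]
width: 0.0496
time: 11.62
tool_pos: [0.4675, -0.3855, 0.0248]
ee_rot: [-1.572, 0.0, -1.684]
wrist_force: [-1.4, -0.4, -1.6]
width: 0.0497
```

View pics/w11.png

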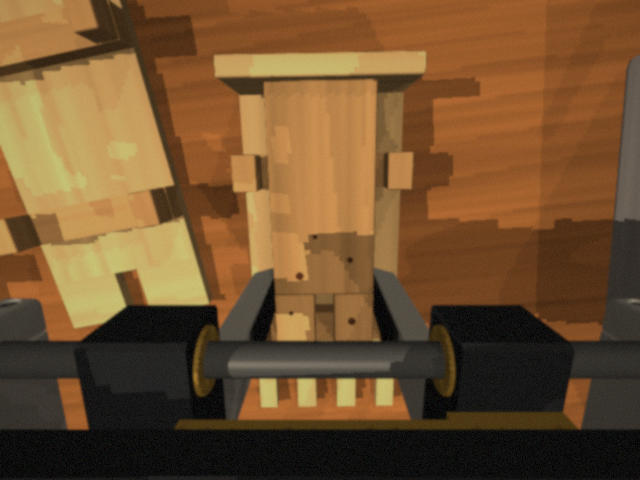

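```bash
python3 -m creep '[{"slide":[0,0,1],"roll":0,"grip":1},{"slide":[0,0,2],"roll":0,"grip":1},{"slide":[0,0,2],"roll":0,"grip":1},{"slide":[0,0,2],"roll":0,"grip":1}]'
python3 -m creep '[{"slide":[0,0,1],"roll":0,"grip":1},{"slide":[0,0,2],"roll":0,"grip":1},{"slide":[0,0,2],"roll":0,"grip":1},{"slide":[0,0,2],"roll":0,"grip":1}]'
python3 -m creep '[{"slide":[0,1,1],"roll":0,"grip":1},{"slide":[0,1.5,2],"roll":0,"grip":1},{"slide":[0,1.5,2],"roll":0,"grip":1},{"slide":[0,1.5,2],"roll":0,"grip":1}]'
python3 - <<'E'
from h import *
cv2.imwrite("pics/w12.png",snapshot("wrist")[:,:,::-1])
E
```

```text
time: 12.0
tool_pos: [0.4676, -0.3855, 0.0246]
ee_rot: [-1.576, 0.001, -1.684]
wrist_force: [-7.0, 0.5, 1.4]
width: 0.0503
time: 12.33
tool_pos: [0.4677, -0.3855, 0.0243]
ee_rot: [-1.58, 0.001, -1.684]
wrist_force: [-11.5, 0.7, 1.9]
width: 0.0493
time: 12.67
tool_pos: [0.468, -0.3855, 0.0239]
ee_rot: [-1.584, 0.001, -1.684]
wrist_force: [-15.8, 2.5, 9.0]
width: 0.0497
```

View pics/w12.png

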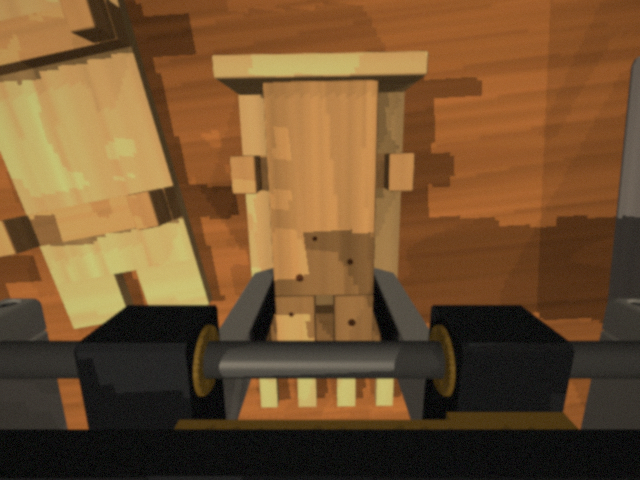

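```bash
python3 -m creep '[{"slide":[0,-0.5,-2],"roll":0,"grip":1},{"slide":[0,-1,-4],"roll":0,"grip":1},{"slide":[0,-1,-4],"roll":0,"grip":1},{"slide":[0,-1,-4],"roll":0,"grip":0.25},{"slide":[0,-1,-4],"roll":0,"grip":0.25},{"slide":[0,-1,-4],"roll":0,"grip":0.25},{"slide":[0,-1,-4],"roll":0,"grip":0.25},{"slide":[0,-1,-4],"roll":0,"grip":0.25},{"slide":[0,-1,-4],"roll":0,"grip":0.25}]'
python3 - <<'E'
from h import *
cv2.imwrite("pics/w13.png",snapshot("wrist")[:,:,::-1])
E
```

```text
time: 13.47
tool_pos: [0.4704, -0.3858, 0.0247]
ee_rot: [-1.57, -0.0, -1.684]
wrist_force: [1.0, 0.2, -0.5]
width: 0.0704
```

View pics/w13.png

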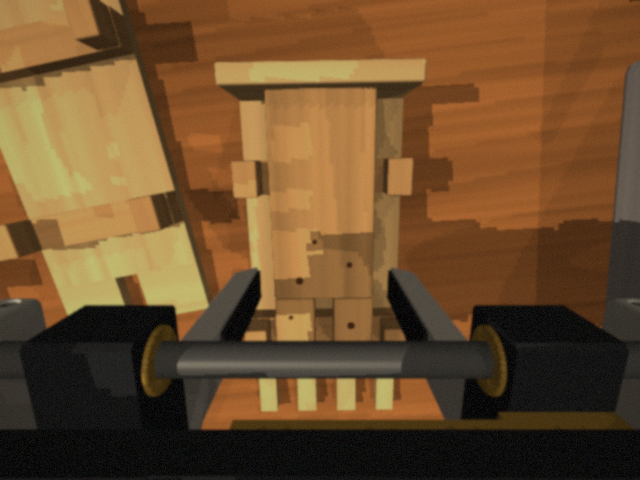

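Released, with both fingers clear of the pin. Lifting straight up.

```bash
python3 -m creep '[{"slide":[0,-8,0],"roll":0,"grip":0.25},{"slide":[0,-22,0],"roll":0,"grip":0.25},{"slide":[0,-40,0],"roll":0,"grip":0.25},{"slide":[0,-70,0],"roll":0,"grip":0.25},{"slide":[0,-105,0],"roll":0,"grip":0.25},{"slide":[0,-130,-20],"roll":0,"grip":0.25},{"slide":[0,-140,-40],"roll":0,"grip":0.25},{"slide":[0,-140,-60],"roll":0,"grip":0.25},{"slide":[0,-140,-60],"roll":0,"grip":0.25},{"slide":[0,-140,-60],"roll":0,"grip":0.25},{"slide":[0,-140,-60],"roll":0,"grip":0.25}]'
python3 - <<'E'
from h import *
i=camera_info("wrist");np.save("pics/w14.npy",i,allow_pickle=True)
cv2.imwrite("pics/w14.png",snapshot("wrist")[:,:,::-1])
t=snapshot("top")[:,:,::-1]; cv2.imwrite("pics/t14.png",t)
crop(t,215,130,515,290,2.6,"pics/c14.png")
E
```

```text
time: 14.43
tool_pos: [0.4108, -0.3789, 0.1644]
ee_rot: [-1.57, 0.0, -1.684]
wrist_force: [-0.2, 0.1, 0.2]
width: 0.0708
```

View pics/w14.png

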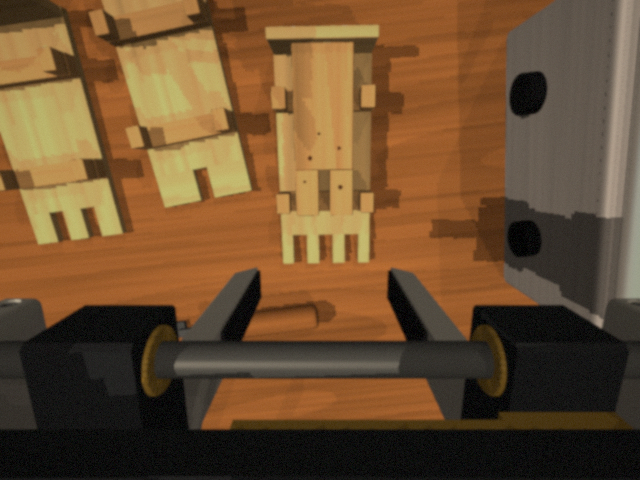

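View pics/c14.png

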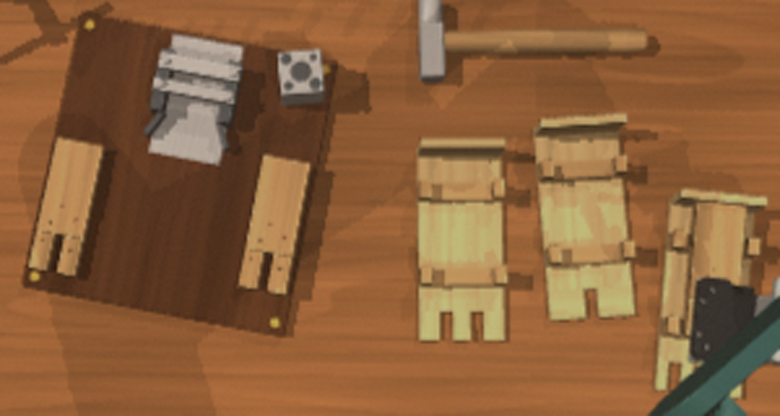

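Run:
```python
from h import *
a=cv2.imread("pics/w14.png"); crop(a,260,15,390,230,2.8,"pics/c15.png")
```

```text
(no output)
```

View pics/c15.png

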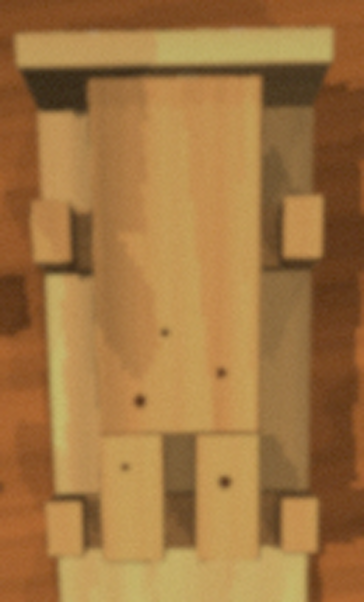

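Run:
```python
from h import *
np.set_printoptions(precision=4,suppress=True)
i=np.load("pics/w14.npy",allow_pickle=True).item()
B=lambda u,v,z:p2w(i,(u+.5)/2.8-.5+260,(v+.5)/2.8-.5+15,z)[:2]
bb=[B(18,66,.05),B(331,62,.05)]; n=np.linalg.norm
d=bb[0]-bb[1]; a=np.arctan2(-d[0],d[1]); c=(bb[0]+bb[1])/2; ax=np.array([np.cos(a),np.sin(a)]); print("bb w",n(d),a)
for z in(.034,.038,.042):
  f=(B(88,78,z)+B(261,76,z))/2; e=(B(101,560,z)+B(260,558,z))/2
  print(z,"w",n(B(88,78,z)-B(261,76,z)),"len",n(f-e),"gap",(c-f)@ax,"lat",(f-c)@[-ax[1],ax[0]],(e-c)@[-ax[1],ax[0]])
```

```text
bb w 0.08657583394191705 -0.10066114265580907
0.034 w 0.050604248573900966 len 0.1423787460869012 gap -0.001540849449136018 lat 4.294510600269407e-05 -0.00010710710473508676
0.038 w 0.04995045305850046 len 0.1405392446951549 gap -0.0003449571495976058 lat 3.9312179435710945e-05 -0.0001088013904721357
0.042 w 0.0492966575430999 len 0.13869974330340865 gap 0.0008509351499408064 lat 3.5679252868727824e-05 -0.00011049567620907936
```

Run:
```python
from bench import ticket
print(ticket.close_job())
```

```text
the job is handed in; nothing more can be done
None
```

The in-line pin is thick: I sorted it into the three-notch rack (rack_3) and handed the job in after about 14.5 s on the robot's clock.

**Gauge:** I gripped the pin by its near end and slid it flat along the board. It stopped after about 38 mm, which matches the first bridge, and the push built up to about 18 N. The pin appeared clear of both cheeks. Estimates of all three pins' thickness from the pictures also made it the thickest, once I scaled them by known sizes.

**Rack:** I drew the pin out, lifted it about 10 cm and lowered it onto rack_3's bearers. I slid it forward until the backboard pushed back at about 16 N, then let go and backed off.

**Last checks:**
- The pin lies on both bearers between the lugs, with its centre line within about 0.2 mm of the rack's and its end within about 1 mm of the backboard.
- The other two pins, the doming block and the hammer look unmoved from above. I did not compare their positions in numbers, and I did not look again at the ring clamp, bench block, dish and brush.

**Disagreements:**
- The first wrist picture, taken before the arm had settled, was 2–3 mm off the overhead camera. I replaced it with later pictures.
- The last wrist picture read the pin as about 19 mm thick. Scaling by the backboard's known width, which read 1.6 % small, brought it to 22 mm.

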